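# Lever open the spare-blade case with a scraper

## Robot

A 7-joint arm with a two-finger parallel gripper is mounted at the origin on the work surface. World frame = base frame: x ahead of the robot, y to its left, z up, the work surface at z = 0. Lengths are in m, angles in rad, forces in N, time in s.
With the tool pointing down it reaches from about 0.4 to 0.85 m from the base axis. Payload 4.4 kg.
Tool frame: the origin (TCP) lies at the very end of the fingers, on their centre line; the grasp point (between the pads) lies 19 mm behind it; x points along the fingers, y is the direction in which the jaws open and shut, and the axes are right-handed (so a half turn about x gives the same grasp; the last joint's range is limited). The gripper opens to 94 mm and grips with 3 to 60 N. Pads are 16 mm wide; open, the fingers measure 119 mm over their backs; the gripper's body (75 mm by 177 mm) begins 78 mm behind the grasp point.
Start: joints at [1.058, 0.628, 0.038, 1.517, -0.027, 0.996, -0.02], TCP at [0.281, -0.586, 0.205] pointing down, gripper open.
Joint ranges: [-3.06, 3.06], [-0.37, 2.12], [-1.25, 1.32], [0.18, 2.47], [-1.1, 4.24], [0.23, 1.98], [-2.94, 2.94]. Speed limits (rad/s): [2.57, 2.57, 3.14, 3.14, 3.14, 3.14, 3.14].

## Interface

Orientations are given as [roll, pitch, yaw] about the fixed x, y, z axes, in that order (R = Rz(yaw) Ry(pitch) Rx(roll)).
In Python, from rig import monitor, viewer, manip gives the robot as it stands.
- The arm moves only by the tool drive_tool, never from a script. Its argument "steps" is a list of rows, each an object with "dp": the shift along the tool's x, y, z scaled (see below), a list of three; "turn": the turn, a rotation vector about the tool's x, y, z scaled (see below), a list of three; "hand": the finger opening in mm, from 0 to 94. A call has 1 to 20 rows; each row is the pose to reach, as a shift and turn from the pose measured when the call began, along the tool's axes at that moment, turning the shorter way round; what a row does not reach only later rows make up. The controller multiplies each number of a shift by 0.3 m and each number of a turn by pi rad. A row lasts 1/8 s, in which the tool goes at most 62.5 mm and 10.7 degrees, less where a joint would pass 70% of its speed; a pose out of reach is approached as far as the arm can. A call with a number of a shift or a turn outside -1 to 1 is refused whole. A call with a gripper value outside its range is refused whole. The fingers move at their own pace and stop on an object; "force" is the grip in N (left out, the last holds). Time passes only in rows, so rows that repeat a pose let the fingers close. It gives the time, the measured TCP pose, the force and the opening at its end, in the units of the state.
- monitor.get_obs(): the state, without advancing time (a new reading comes with each control period).
- viewer.grab_frame(name): name is "side" or "top" or "wrist"; returns (picture, depth): 400x640x3 uint8, red, green, blue; 400x640 float32, m along the optical axis (not along the pixel's ray), 0 where there is no reading.
- viewer.get_calibration(name): a dict with "fx", "fy", "cx", "cy" (pixels), "k1" (the pictures are not rectified: a ray, as slopes to the right and down, at radius r is drawn at 1 + k1 r^2 times it, then the intrinsics apply), "rvec" (rotation vector, rad) and "tvec" (3), from world to camera coordinates, as OpenCV has them. Camera axes: x right, y down, z forward; pixel columns grow to the right and rows downward; lengths in m; the calibration is good to about 2 mm. A picture is of the moment at which its call begins: read the wrist's pose just before it. get_calibration takes no time and is no camera call; for the wrist camera it gives the pose at the moment of the call.
- manip.job_done(): hands the job in, once; it reports no verdict.
The state is a dict: "t": time; "joints": joint angles; "dq": joint speeds; "joint_efforts": joint torques, N m; "ee_pos": TCP position; "eef_rot": TCP orientation; "ft_force": force on the tool from outside, world axes, zero at the start; "moment": the same for the moment, N m; "grip_width": finger opening in m.
Only numpy, scipy, OpenCV 4.12 (cv2) and the standard library are available. Lean on these libraries where they do the work, as an engineer would, in place of code of your own. Each camera call takes 0.05 s, during which the arm holds its last target. There are 200 camera calls.

## Task

The spare-blade case is shut and its flat inset lid has no handle: take the scraper from the tool rack and work its blade down into the gap at the front of the lid, feeling along for a place where it goes right in, because the blade cartridge inside, unseen, blocks part of the gap. Lever the lid up with the scraper and swing the lid fully open. Then lower the scraper, blade down, into the empty steel pot for used tools and leave it there, without disturbing the other things on the counter.

Things in the scene. Friction and masses are not known exactly. Their poses are not given: they have to be found in the camera images.
- case: Low steel case, 150 (x) x 190 (y) x 60 mm high, fixed; origin at the centre of its underside, z up, front wall on its -x side, which faces to the robot's right. Front wall 5 mm thick, inner face at x = -70, top at z = 60 mm; side walls 60 mm high, rear wall 47 mm. The lid lies inside the rim, its top at z = 52, 8 mm below the rim. Beside the cartridge (see gap) it is empty down to z = 20.
- gap (a point): Middle of the gap at the front of the lid, level with the lid's top (case frame x = -67.5, z = 52 mm). Gap 5 mm wide in x (wall's inner face -70, lid's edge -65) and 140 mm long in y; elsewhere the lid is 1.5 mm from the walls. A cartridge 62 mm wide stands hidden under the lid, its top at z = 48; its middle lies anywhere from y = -32 to 32, and the blade stops on it there.
- lid (a joint): Angle of the case's lid in rad: 0 shut (level), grows as the front edge rises, 1.57 upright, 1.8 fully open against its stop, leaning a little backwards. Flat 3 mm sheet, 135 x 177 mm, 0.2 to 0.4 kg. Stiff hinge (0.34 N m of friction): the lid stays at any angle; raising it takes 3.5 to 4.5 N at its front edge. No catch.
- lid_edge (a point): Middle of the lid's cut-back front edge, on its top face; moves with the lid. It is 131.5 mm from the hinge axis.
- lid_hinge (a point): Middle of the lid's hinge axis (level, along the case's y), 66.5 mm behind the case's origin and 50.5 mm above its underside.
- scraper_handle (a point): Centre of the scraper's handle: a black block 20 (x) x 26 (y) x 85 mm (z). The scraper stands upright, blade down, in a slot of the rack, z up along the handle towards its butt; 0.15 kg. Handle from 42.5 mm below to 42.5 mm above this point. It is told from its neighbour by the short square-edged black handle and the broad square-ended blade.
- scraper_tip (a point): Middle of the scraper's square lower blade end, 122.5 mm below the handle's centre. The stiff steel blade is 30 mm wide (y), 2.5 mm thick (x), 80 mm of it stands out of the handle.
- rack: Fixed steel tool rack, 80 (x) x 190 (y) x 100 mm high, origin at the centre of its underside. Its 6 mm top plate has two slots 10 x 46 mm (long side along y) at y = +48 and y = -48 mm; the blades hang through them and the handles rest on the plate. Which slot holds the scraper varies.
- pot_in (a point): Centre of the inner floor of the empty, fixed, round steel pot for used tools: inside radius 53 mm at the floor, 57 mm near the top, 64 mm outside radius at the rim, rim 96 mm above this point, which is 4 mm above the counter.
- palette: The scraper's neighbour in the rack: palette knife with a longer round wooden handle (up to 30 mm thick, ending 227 mm above the counter) and a narrow round-ended blade; to be left alone.
- spare_pusher: Blue ribbed plastic pusher, 85 mm high, 75 mm across, standing on the counter; to be left alone. Origin under its centre.
- sauce_cup: Small steel cup, 84 mm across, 55 mm high; to be left alone. Origin under its centre.
- blade_frame: Square cutter frame with a star of blades, 120 x 120 x 12 mm, lying flat; to be left alone. Origin under its centre.
- spray_bottle: White bottle, 68 mm across, 190 mm high; to be left alone. Origin under its centre.
- scouring_pad: Scouring pad, 62 x 90 x 34 mm, near the robot's side of the counter; to be left alone. Origin under its centre.

How it is judged:
On the way, in this order (a step that is already met when the one before it is completed fails the run):
1. the scraper's blade end is right down in the gap, well below the lid's edge, with the lid still shut (z of scraper_tip in the frame of case below 0.044 m and x of scraper_tip in the frame of case between -0.071 and -0.02 m and y of scraper_tip in the frame of case between -0.075 and 0.075 m and value of joint lid below 0.06 rad), for 0.05 s.
2. the lid has been levered up with the blade, which bears on it (value of joint lid between 0.1 and 0.6 rad and contact force between scraper and lid above 0.5 N), for 0.05 s.
3. the lid is swung open to upright or beyond (value of joint lid above 1.6 rad), for 0.2 s.
4. the scraper, still held, is lowered blade down into the pot (horizontal distance between scraper_tip and pot_in below 0.058 m and height (world z) of scraper_tip below 0.07 m and contact force between the fingers and scraper above 1 N), for 0.05 s.
At the end, for the whole second after the job is handed in: The lid stands open past upright (more than 1.6 rad, about 92 degrees) and still; the scraper stands released and at rest in the pot, its blade end within 58 mm of the pot's axis and less than 30 mm above the counter, its handle's centre more than 60 mm above the counter (value of joint lid above 1.6 rad and horizontal distance between scraper_tip and pot_in below 0.058 m and height (world z) of scraper_tip below 0.03 m and height (world z) of scraper_handle above 0.06 m and linear speed of scraper below 0.03 m/s and velocity of joint lid below 0.05 rad/s and contact force between the fingers and scraper below 0.1 N); the robot touches nothing.
It fails at once if one of the other things is knocked over or pushed aside (moved more than 30 mm or tipped more than about 30 degrees) (distance of any of palette, spare_pusher, sauce_cup, blade_frame, spray_bottle, scouring_pad from where it was at the start of the episode above 0.03 m or angle between any of palette, spare_pusher, sauce_cup, blade_frame, spray_bottle, scouring_pad's own z axis and vertical above 0.5 rad).
It also fails if it takes over 69 s, if anything falls off the work surface, if the arm or the gripper's body presses on something with over 40 N, if the wrist force passes 120 N, or if a joint passes its speed limit or range.

## Working session

There is one attempt and no reset: what is moved stays moved. The work goes in short steps, Python scripts to look and compute and a tool call to move; the robot and the scene stay as the last step left them, time stands still between calls to the robot, and variables do not carry over. Pictures are saved under pics/ and viewed, about 8 in all and at most 12, crops included, and the job is handed in when it is done.

Besides the shell and the picture viewer there is one more tool, called after "Emit:" as name(argument=value, ...), one argument or row to a line, values as JSON. drive_tool: Moves the arm, as the interface text tells. Its arguments: {"type":"object","properties":{"steps":{"type":"array","items":{"type":"object","properties":{"dp":{"type":"array","items":{"type":"number","minimum":-1,"maximum":1}},"turn":{"type":"array","items":{"type":"number","minimum":-1,"maximum":1}},"hand":{"type":"number"}}}},"force":{"type":"number"}},"required":["steps"]}

```bash
ls; mkdir -p pics; cat > h.py <<'E'
import numpy as np, cv2
from scipy.spatial.transform import Rotation as Ro
from rig import monitor, viewer, manip
def grab(n):
    c=viewer.get_calibration(n); im,d=viewer.grab_frame(n); return c,im,d
def world(c,d,u,v,w=2,z=None):
    K=np.array([[c['fx'],0,c['cx']],[0,c['fy'],c['cy']],[0,0,1.]])
    x,y=cv2.undistortPoints(np.array([[[u,v]]],float),K,np.array([c['k1'],0,0,0.]))[0,0]
    R=cv2.Rodrigues(np.array(c['rvec'],float))[0]; t=np.array(c['tvec'],float).ravel()
    o=-R.T@t; r=R.T@np.array([x,y,1])
    if z is not None: return o+r*(z-o[2])/r[2]
    p=d[int(v)-w:int(v)+w+1,int(u)-w:int(u)+w+1]; return o+r*np.median(p[p>0])
def proj(c,P):
    K=np.array([[c['fx'],0,c['cx']],[0,c['fy'],c['cy']],[0,0,1.]])
    return cv2.projectPoints(np.array(P,float).reshape(-1,3),np.array(c['rvec'],float),np.array(c['tvec'],float),K,np.array([c['k1'],0,0,0.]))[0][:,0]
def tool(p,rpy=None):
    """numbers for drive_tool: target TCP pos and rpy"""
    s=monitor.get_obs(); R=Ro.from_euler('xyz',s['eef_rot'])
    dp=R.inv().apply(np.array(p)-s['ee_pos'])/0.3
    tr=(R.inv()*Ro.from_euler('xyz',rpy)).as_rotvec()/np.pi if rpy is not None else np.zeros(3)
    return dp.round(4),tr.round(4)
E
python3 - <<'E'
from h import *
print(monitor.get_obs())
for n in ('top','side'):
    c,im,d=grab(n); print(n,c); np.savez(f'{n}0.npz',im=im,d=d)
    cv2.imwrite(f'pics/{n}0.png',cv2.resize(im[:,:,::-1],(800,500)))
E
```

```text
pics
{'t': 0.0, 'joints': array([ 1.05820322,  0.62933603,  0.03846844,  1.51837399, -0.02696701,
        0.99626957, -0.01998616]), 'dq': array([ 0.00143578,  0.00026468,  0.00332684,  0.00040348, -0.00114787,
        0.00089795,  0.00181465]), 'joint_efforts': array([-7.25127325e-05, -5.49713409e+01,  1.14336960e+00, -1.86625582e+01,
       -5.22412104e-02,  2.37218232e-02,  1.63640957e-04]), 'ee_pos': array([ 0.2805636 , -0.58559342,  0.20455924]), 'eef_rot': array([-1.5347651 ,  1.56892791,  2.05363089]), 'ft_force': array([0.11096778, 0.35506246, 0.06095579]), 'moment': array([-0.0176307 , -0.0344202 ,  0.02285718]), 'grip_width': 0.09380149547346428}
top {'fx': 380.36064249591146, 'fy': 380.36064249591146, 'cx': 317.1064452255747, 'cy': 196.20899924666236, 'k1': 0.0004725974865533582, 'rvec': array([ 2.14786212, -2.19851005,  0.05203605]), 'tvec': array([0.027135  , 0.5564154 , 1.18951855])}
side {'fx': 402.1230939798387, 'fy': 402.1230939798387, 'cx': 321.45227034729913, 'cy': 196.01780634094087, 'k1': -0.01136778336798253, 'rvec': array([ 2.36624759, -0.42545396,  0.14729675]), 'tvec': array([-0.51478393,  0.22704952,  0.91829348])}
```

View pics/top0.png

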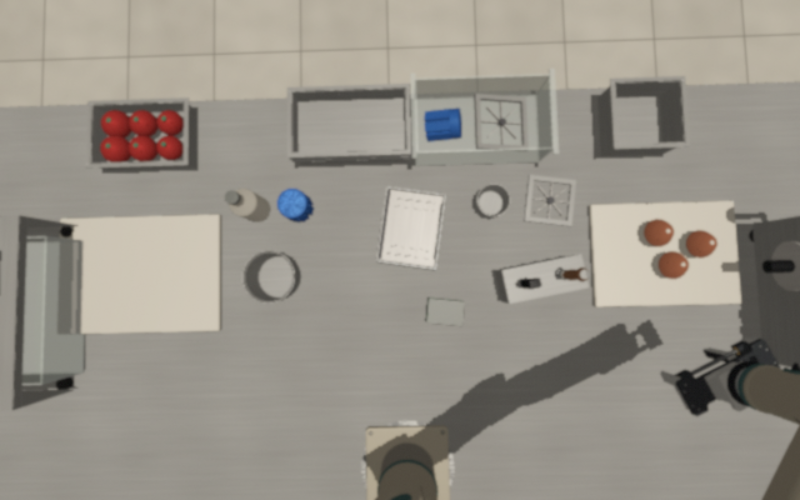

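View pics/side0.png

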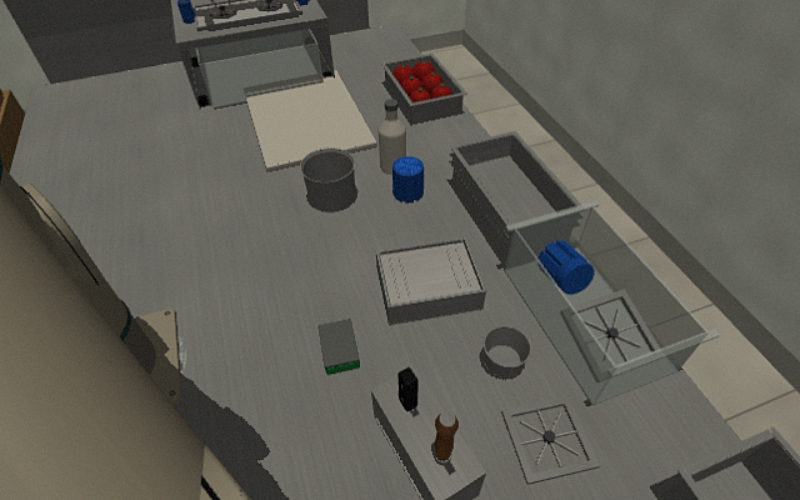

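Top view: case at about (411,228), rack (545,279) with the black scraper handle at (529,283) and the palette at (573,273), pot (277,277), pusher (293,205), bottle (240,204), cup (490,202), pad (445,311). The side view agrees. Next I build a height map from both depth images.

```bash
cat >> h.py <<'E'
def cloud(c,d):
    v,u=np.nonzero(d>0); K=np.array([[c['fx'],0,c['cx']],[0,c['fy'],c['cy']],[0,0,1.]])
    q=cv2.undistortPoints(np.stack([u,v],1).astype(float)[:,None],K,np.array([c['k1'],0,0,0.]))[:,0]
    P=np.c_[q,np.ones(len(q))]*d[v,u][:,None]
    R=cv2.Rodrigues(np.array(c['rvec'],float))[0]
    return (P-np.array(c['tvec'],float).ravel())@R, u, v
def sel(P,lo,hi): return P[((P>lo)&(P<hi)).all(1)]
def rect(Q):
    (a,b),(w,h),an=cv2.minAreaRect((Q[:,:2]*1000).astype(np.float32)); return np.round([a,b,w,h,an],1),len(Q),np.round(np.median(Q[:,2]),4)
E
python3 - <<'E'
from h import *
for n in ('top','side'):
    c=viewer.get_calibration(n); d=np.load(n+'0.npz')['d']; P,u,v=cloud(c,d)
    for nm,(a,b) in dict(case=(411,228),rack=(545,279),handle=(529,283),palette=(573,273),pot=(277,277)).items():
        if n=='top':print(nm,world(c,d,a*.8,b*.8).round(4))
    for nm,lo,hi in [('counter',[.4,-.1,-.03],[.44,.1,.03]),('rack',[.3,-.5,.08],[.55,-.15,.11]),('handle',[.3,-.35,.15],[.5,-.18,.21]),('palette',[.35,-.55,.15],[.55,-.36,.25]),
       ('caserim',[.4,-.2,.054],[.7,.15,.08]),('caselid',[.45,-.15,.03],[.65,.1,.054]),('pot',[.3,.15,.07],[.6,.5,.13])]:
        Q=sel(P,lo,hi); print(n,nm,rect(Q) if len(Q)>3 else len(Q))
E
```

```text
case [ 0.5966 -0.0238  0.0525]
rack [ 0.4634 -0.3347  0.0996]
handle [ 0.4559 -0.2763  0.1818]
palette [ 0.4755 -0.3728  0.1801]
pot [0.4834 0.3244 0.0049]
top counter (array([ 4.201e+02, -6.000e-01,  3.980e+01,  1.985e+02,  1.000e-01]), 713, np.float64(0.0006))
top rack (array([ 464. , -335.1,   80.2,  191.5,   10.1]), 1535, np.float64(0.1002))
top handle (array([ 454.9, -288.3,   19.9,   25.7,   10.7]), 94, np.float64(0.1836))
top palette (array([ 472.8, -378. ,   27.7,   25.1,    5.7]), 113, np.float64(0.208))
top caserim (array([594.5, -70.8, 251. , 200.1,  87.6]), 952, np.float64(0.0558))
top caselid (array([581.9, -18.5, 145.2, 157.9,  80.8]), 1578, np.float64(0.0517))
top pot (array([484.6, 319.8, 125.6, 125.3,   1. ]), 430, np.float64(0.0962))
side counter (array([4.200e+02, 4.000e-01, 3.990e+01, 1.991e+02, 0.000e+00]), 821, np.float64(-0.0008))
side rack (array([ 463.6, -333.9,   81.2,  192. ,   10.1]), 3759, np.float64(0.0996))
side handle (array([ 453.8, -287.9,   20.5,   26.4,   10.9]), 282, np.float64(0.1823))
side palette (array([ 469.7, -382.4,   22.5,   28.7,   59.3]), 352, np.float64(0.2041))
side caserim (array([600.9, -74.4, 236.6, 215.4,  81.1]), 483, np.float64(0.0577))
side caselid (array([581.8, -22.9, 151. , 161.9,  81. ]), 2835, np.float64(0.0503))
side pot (array([483.2, 319.5, 125.8, 126.7,  23.8]), 713, np.float64(0.086))
```

```bash
python3 - <<'E'
from h import *
s=monitor.get_obs(); R=Ro.from_euler('xyz',s['eef_rot']); print(R.as_matrix().round(3))
c=viewer.get_calibration('top'); P,u,v=cloud(c,np.load('top0.npz')['d'])
Q=sel(P,[.45,-.13,.055],[.72,.1,.068]); print(rect(Q))
S=Q-Q[:,:].mean(0)
# case frame fit: shift by yaw, inspect extents
for yaw in (80,80.5,81,81.5,82):
    a=np.radians(yaw); X=Q[:,0]*np.cos(a)+Q[:,1]*np.sin(a); Y=-Q[:,0]*np.sin(a)+Q[:,1]*np.cos(a)
    print(yaw,np.percentile(X,[0,1,99,100]).round(4),np.percentile(Y,[0,1,99,100]).round(4))
# tool targets: R with x down, y at yaw g
def down(g): 
    g=np.radians(g); y=np.array([np.cos(g),np.sin(g),0]); x=np.array([0,0,-1.]); return Ro.from_matrix(np.stack([x,y,np.cross(x,y)],1))
for g in (10.1,190.1):
    D=R.inv()*down(g); print(g,(D.as_rotvec()/np.pi).round(4), np.degrees(D.magnitude()))
    print(R.inv().apply(np.array([.4543,-.288,.30])-s['ee_pos'])/.3)
E
```

```text
[[-0.001  0.432 -0.902]
 [ 0.002 -0.902 -0.432]
 [-1.    -0.002  0.   ]]
(array([597. , -26. , 145.2, 190.3,  81. ]), 634, np.float64(0.0569))
80 [0.0041 0.0052 0.1499 0.1517] [-0.688  -0.6872 -0.4977 -0.4966]
80.5 [-0.0002  0.0005  0.1443  0.1458] [-0.6882 -0.6876 -0.4984 -0.4977]
81 [-0.0049 -0.0045  0.1387  0.1403] [-0.6889 -0.6882 -0.499  -0.4986]
81.5 [-0.0105 -0.0098  0.1338  0.1354] [-0.69   -0.6888 -0.4995 -0.4987]
82 [-0.0164 -0.0153  0.1289  0.1306] [-0.6912 -0.6894 -0.4997 -0.4988]
10.1 [-4.139e-01 -3.000e-04  5.000e-04] 74.50079426172044
[-0.31668743 -0.64513296 -0.95072493]
190.1 [5.861e-01 5.000e-04 4.000e-04] 105.49928848076469
[-0.31668743 -0.64513296 -0.95072493]
```

Emit:
drive_tool(
  steps=[
    {"dp":[-0.317,-0.1,-0.1],"turn":[-0.06,0,0],"hand":94},
    {"dp":[-0.317,-0.2,-0.3],"turn":[-0.12,0,0],"hand":94},
    {"dp":[-0.317,-0.645,-0.951],"turn":[-0.414,0,0],"hand":60},
    {"dp":[-0.317,-0.645,-0.951],"turn":[-0.414,0,0],"hand":60},
    {"dp":[-0.317,-0.645,-0.951],"turn":[-0.414,0,0],"hand":60},
    {"dp":[-0.317,-0.645,-0.951],"turn":[-0.414,0,0],"hand":60},
    {"dp":[-0.317,-0.645,-0.951],"turn":[-0.414,0,0],"hand":60},
    {"dp":[-0.317,-0.645,-0.951],"turn":[-0.414,0,0],"hand":60},
    {"dp":[-0.317,-0.645,-0.951],"turn":[-0.414,0,0],"hand":60},
  ],
)

```text
t: 1.23
ee_pos: [0.4534, -0.2894, 0.2997]
eef_rot: [-2.271, 1.569, 2.613]
ft_force: [0.4, 0.0, 0.3]
grip_width: 0.0602
```

```bash
cat >> h.py <<'E'
def frame(lean,yaw):
    """x tool dir down leaning: handle leans `lean` deg towards -casex(yaw); jaw y in case x-z plane"""
    a=np.radians(yaw); l=np.radians(lean); cx=np.array([np.cos(a),np.sin(a),0]); Z=np.array([0,0,1.])
    x=np.sin(l)*cx-np.cos(l)*Z; y=np.cos(l)*cx+np.sin(l)*Z
    return Ro.from_matrix(np.stack([x,y,np.cross(x,y)],1))
def to(p,lean,yaw):
    s=monitor.get_obs(); R=Ro.from_euler('xyz',s['eef_rot'])
    return (R.inv().apply(np.array(p)-s['ee_pos'])/.3).round(4), ((R.inv()*frame(lean,yaw)).as_rotvec()/np.pi).round(4)
E
python3 - <<'E'
from h import *
s=monitor.get_obs(); print(s['t'],s['ee_pos'],s['joints'].round(2),s['ft_force'].round(2))
print(to([.4543,-.288,.30],0,10.1))
c,im,d=grab('wrist'); P,u,v=cloud(c,d)
for nm,lo,hi in [('handle',[.4,-.33,.17],[.5,-.25,.2]),('rack',[.3,-.5,.09],[.6,-.15,.11])]:
    Q=sel(P,lo,hi); print(nm,rect(Q) if len(Q)>3 else len(Q))
cv2.imwrite('pics/w1.png',im[:,:,::-1])
E
```

```text
1.225 [ 0.45338436 -0.28942916  0.29973239] [ 0.76  0.39 -0.35  1.69  0.14  1.09  0.54] [0.45 0.   0.26]
(array([-0.0009,  0.0038, -0.0042]), array([-0.0015, -0.0004,  0.0005]))
handle (array([ 453.5, -286.9,   19.4,   25.4,   10.3]), 477, np.float64(0.1843))
rack (array([ 463. , -334.5,   80.3,  188.9,   10.1]), 6146, np.float64(0.0998))
```

Emit:
drive_tool(
  steps=[
    {"dp":[0.2,0.002,-0.006],"hand":60},
    {"dp":[0.4,0.002,-0.006],"hand":60},
    {"dp":[0.58,0.002,-0.006],"hand":60},
    {"dp":[0.58,0.002,-0.006],"hand":60},
    {"dp":[0.58,0.002,-0.006],"hand":10},
    {"dp":[0.58,0.002,-0.006],"hand":10},
    {"dp":[0.58,0.002,-0.006],"hand":10},
    {"dp":[0.58,0.002,-0.006],"hand":10},
    {"dp":[0.58,0.002,-0.006],"hand":10},
  ],
  force=60,
)

```text
validation failed for argument at $.st...
```

Emit:
drive_tool(
  steps=[
    {"dp":[0.2,0.002,-0.006],"turn":[0,0,0],"hand":60},
    {"dp":[0.4,0.002,-0.006],"turn":[0,0,0],"hand":60},
    {"dp":[0.58,0.002,-0.006],"turn":[0,0,0],"hand":60},
    {"dp":[0.58,0.002,-0.006],"turn":[0,0,0],"hand":60},
    {"dp":[0.58,0.002,-0.006],"turn":[0,0,0],"hand":10},
    {"dp":[0.58,0.002,-0.006],"turn":[0,0,0],"hand":10},
    {"dp":[0.58,0.002,-0.006],"turn":[0,0,0],"hand":10},
    {"dp":[0.58,0.002,-0.006],"turn":[0,0,0],"hand":10},
    {"dp":[0.58,0.002,-0.006],"turn":[0,0,0],"hand":10},
  ],
  force=60,
)

```text
t: 2.4
ee_pos: [0.4538, -0.2877, 0.1265]
eef_rot: [-2.281, 1.57, 2.603]
ft_force: [-1.0, 0.2, 4.8]
grip_width: 0.0197
```

Emit:
drive_tool(
  steps=[
    {"dp":[-0.2,0,0],"turn":[0,0,0],"hand":10},
    {"dp":[-0.4,0,0],"turn":[0,0,0],"hand":10},
    {"dp":[-0.55,0,0],"turn":[0,0,0],"hand":10},
    {"dp":[-0.55,0,0],"turn":[0,0,0],"hand":10},
  ],
)

```text
t: 2.9
ee_pos: [0.4557, -0.2886, 0.2947]
eef_rot: [0.837, 1.564, -0.562]
ft_force: [-0.1, -0.2, -2.9]
grip_width: 0.0196
```

```bash
cat >> h.py <<'E'
YAW=81.0
def case2w(p,X0=.0702,Y0=-.5938):
    a=np.radians(YAW); x=p[0]+X0; y=p[1]+Y0
    return np.array([x*np.cos(a)-y*np.sin(a),x*np.sin(a)+y*np.cos(a),p[2]])
def w2case(p,X0=.0702,Y0=-.5938):
    p=np.asarray(p);a=np.radians(YAW); return np.array([p[0]*np.cos(a)+p[1]*np.sin(a)-X0,-p[0]*np.sin(a)+p[1]*np.cos(a)-Y0,p[2]])
L=.1065  # TCP to tip along tool x
def tiptarget(pc,lean,yaw=None):
    """numbers to bring blade tip to case point pc with lean"""
    w=case2w(pc); x=frame(lean,YAW).as_matrix()[:,0]; return to(w-L*x,lean,YAW)
def tipnow():
    s=monitor.get_obs(); R=Ro.from_euler('xyz',s['eef_rot']).as_matrix(); return w2case(s['ee_pos']+L*R[:,0]), s
E
python3 - <<'E'
from h import *
print(case2w([0,0,0]),case2w([-.0675,0,.052]))
t,s=tipnow(); print(t,s['ee_pos'],s['ft_force'])
for p in ([-.055,.054,.11],[-.055,-.054,.11]): print(p,tiptarget(p,0))
E
```

```text
[ 0.59747104 -0.02355506  0.        ] [ 0.58691171 -0.09022403  0.052     ]
[-0.28421009  0.09790982  0.18821608] [ 0.45573873 -0.28859206  0.29471397] [-0.14715932 -0.24431101 -2.90190441]
[-0.055, 0.054, 0.11] (array([ 0.2597,  0.3854, -0.6756]), array([-0.3955,  0.0021, -0.0005]))
[-0.055, -0.054, 0.11] (array([ 0.2618,  0.7262, -0.5595]), array([-0.3955,  0.0021, -0.0005]))
```

Emit:
drive_tool(
  steps=[
    {"dp":[0.0,0.2,-0.35],"turn":[-0.2,0,0],"hand":10},
    {"dp":[0.0,0.3854,-0.6756],"turn":[-0.3955,0.0021,0],"hand":10},
    {"dp":[0.0,0.3854,-0.6756],"turn":[-0.3955,0.0021,0],"hand":10},
    {"dp":[0.0,0.3854,-0.6756],"turn":[-0.3955,0.0021,0],"hand":10},
    {"dp":[0.2,0.3854,-0.6756],"turn":[-0.3955,0.0021,0],"hand":10},
    {"dp":[0.26,0.3854,-0.6756],"turn":[-0.3955,0.0021,0],"hand":10},
    {"dp":[0.26,0.3854,-0.6756],"turn":[-0.3955,0.0021,0],"hand":10},
    {"dp":[0.26,0.3854,-0.6756],"turn":[-0.3955,0.0021,0],"hand":10},
    {"dp":[0.26,0.3854,-0.6756],"turn":[-0.3955,0.0021,0],"hand":10},
  ],
)

```text
t: 4.03
ee_pos: [0.535, -0.0694, 0.2157]
eef_rot: [1.943, 1.57, 1.784]
ft_force: [0.0, 0.0, -2.3]
grip_width: 0.0196
```

```bash
python3 - <<'E'
from h import *
t,s=tipnow(); print(t,s['ee_pos'],s['ft_force'],s['joints'].round(2))
c,im,d=grab('wrist'); cv2.imwrite('pics/w2.png',im[:,:,::-1])
P,u,v=cloud(c,d); Q=np.stack([w2case(p) for p in P[::1]])
np.savez('w2.npz',im=im,d=d,Q=Q,u=u,v=v)
# front wall top band: z .055-.065 near front
m=(abs(Q[:,2]-.06)<.006)&(Q[:,0]<-.05)&(Q[:,0]>-.1)&(abs(Q[:,1])<.09)
for y0 in np.arange(-.085,.09,.02):
    k=m&(abs(Q[:,1]-y0)<.01); print(round(y0,3),k.sum(),np.percentile(Q[k,0],[2,50,98]).round(4) if k.sum()>3 else '',np.median(Q[k,2]).round(4) if k.sum() else '')
print(proj(c,[case2w(t),case2w([-.0675,.054,.052])]))
c,im,d=grab('side'); cv2.imwrite('pics/s2.png',cv2.resize(im[140:300,230:450,::-1],None,fx=3.5,fy=3.5,interpolation=cv2.INTER_CUBIC))
E
```

```text
[-0.05497322  0.05455349  0.10924871] [ 0.535018   -0.06944937  0.21574862] [ 0.03821611  0.00713213 -2.27275197] [ 0.53  0.53 -0.68  1.8   0.4   0.95  1.09]
-0.085 0  
-0.065 0  
-0.045 0  
-0.025 0  
-0.005 0  
0.015 26 [-0.0738 -0.0736 -0.0711] 0.0599
0.035 64 [-0.0735 -0.0715 -0.0696] 0.0599
0.055 62 [-0.0732 -0.0713 -0.0694] 0.0597
0.075 81 [-0.074  -0.0715 -0.0691] 0.0596
[[323.03995243 199.73091631]
 [312.86376642 187.94667426]]
```

View pics/w2.png

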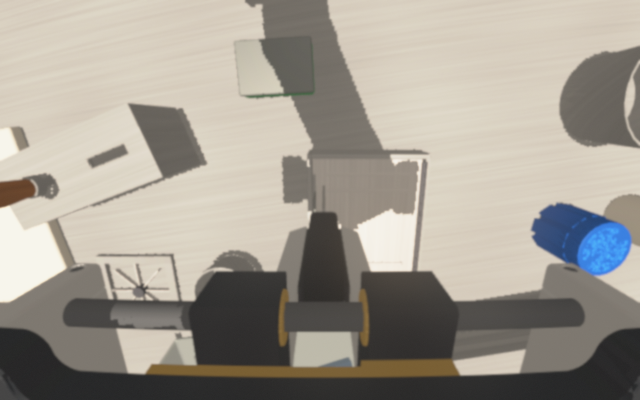

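The wrist view shows the blade at about (322,200) over the lid's front end. The front wall's upper edge runs close to the left side of the case (about x=312), and the depth data put the wall at -74 to -69.2, so it is about 0.7 mm off my frame. I'll lower the blade inside the rim and feel for the wall.

Emit:
drive_tool(
  steps=[
    {"dp":[0.1,0,0],"turn":[0,0,0],"hand":10},
    {"dp":[0.18,0,0],"turn":[0,0,0],"hand":10},
    {"dp":[0.18,0,0],"turn":[0,0,0],"hand":10},
    {"dp":[0.18,0,0],"turn":[0,0,0],"hand":10},
    {"dp":[0.18,-0.015,0],"turn":[0,0,0],"hand":10},
    {"dp":[0.18,-0.03,0],"turn":[0,0,0],"hand":10},
    {"dp":[0.18,-0.04,0],"turn":[0,0,0],"hand":10},
    {"dp":[0.18,-0.045,0],"turn":[0,0,0],"hand":10},
    {"dp":[0.18,-0.048,0],"turn":[0,0,0],"hand":10},
    {"dp":[0.18,-0.048,0],"turn":[0,0,0],"hand":10},
  ],
)

```text
t: 5.38
ee_pos: [0.5335, -0.0828, 0.1625]
eef_rot: [1.072, 1.568, 0.914]
ft_force: [-0.1, 1.5, -0.5]
grip_width: 0.0197
```

```bash
python3 - <<'E'
from h import *
t,s=tipnow(); print(t,s['ft_force'],s['moment'],s['joints'].round(2))
E
```

```text
[-0.06831562  0.05381585  0.05595687] [-0.12051764  1.53216437 -0.46820306] [ 0.75292004 -0.22521223 -0.01157169] [ 0.52  0.59 -0.64  1.86  0.46  0.84  1.06]
```

Emit:
drive_tool(
  steps=[
    {"dp":[0.0,0.003,0],"turn":[0,0,0],"hand":10},
    {"dp":[0.01,0.003,0],"turn":[0,0,0],"hand":10},
    {"dp":[0.02,0.003,0],"turn":[0,0,0],"hand":10},
    {"dp":[0.03,0.003,0],"turn":[0,0,0],"hand":10},
    {"dp":[0.04,0.003,0],"turn":[0,0,0],"hand":10},
    {"dp":[0.05,0.003,0],"turn":[0,0,0],"hand":10},
    {"dp":[0.05,0.003,0],"turn":[0,0,0],"hand":10},
  ],
)

```text
t: 6.25
ee_pos: [0.5334, -0.0819, 0.1472]
eef_rot: [1.287, 1.569, 1.129]
ft_force: [0.3, 0.6, -1.6]
grip_width: 0.0197
```

```bash
python3 - <<'E'
from h import *
t,s=tipnow(); print(t,s['ft_force'],s['moment'])
E
```

```text
[-0.06741986  0.05406849  0.04067035] [ 0.27731018  0.62698755 -1.63084442] [ 0.06336237 -0.13834326 -0.02399573]
```

The blade went in freely at y≈+54 mm, with its tip at z = 40.7 mm. Next is the lever trajectory.

```bash
sed -i 's/X0=.0702/X0=.0707/g' h.py; cat >> h.py <<'E'
from scipy.optimize import brentq
def C(th): return np.array([66.5-131.5*np.cos(th)-1.5*np.sin(th), 50.5+131.5*np.sin(th)-1.5*np.cos(th)])
W=np.array([-70.,60.])
def n(l): return np.array([np.cos(l),np.sin(l)])
def strip(th,over):
    f=lambda l:n(l)@(C(th)-W)-2.5+over
    try: return np.degrees(brentq(f,0,1.2))
    except ValueError: return 70.
def plan(th,lean,e,p,y=.054):
    l=np.radians(lean); t=C(th)+e*np.array([np.sin(l),-np.cos(l)])+(p-1.25)*n(l)
    P=[t[0]/1e3,y,t[1]/1e3]; dp,tr=tiptarget(P,lean)
    print(f'th {th:.2f} lean {lean:.1f} tip {t.round(1)} -> dp {dp.tolist()} turn {tr.tolist()}')
E
python3 - <<'E'
from h import *
t,s=tipnow(); print(t*1e3)
print([(round(th,2),round(strip(th,0),1),round(strip(th,.7),1)) for th in np.arange(0,.15,.02)])
plan(0,0,12,-.9); plan(0,strip(0,0),16,0)
for th,e in [(0,16),(.02,15),(.04,14),(.06,14),(.08,14)]: plan(th,min(45,strip(th,.8)),e,.4)
for th in (.1,.15,.2,.25,.3): plan(th,45,14,3)
E
```

```text
[-67.91986269  54.06848994  40.6703486 ]
[(np.float64(0.0), np.float64(12.5), np.float64(15.9)), (np.float64(0.02), np.float64(16.0), np.float64(20.2)), (np.float64(0.04), np.float64(22.2), np.float64(27.7)), (np.float64(0.06), np.float64(34.3), np.float64(41.4)), (np.float64(0.08), np.float64(56.7), np.float64(65.0)), (np.float64(0.1), 70.0, 70.0), (np.float64(0.12), 70.0, 70.0), (np.float64(0.14), 70.0, 70.0)]
th 0.00 lean 0.0 tip [-67.2  37. ] -> dp [0.0122, 0.0033, 0.0004] turn [-0.0002, 0.0002, -0.0007]
th 0.00 lean 12.5 tip [-62.8  33.1] -> dp [0.0335, -0.059, 0.0005] turn [-0.0002, 0.0002, 0.0688]
th 0.00 lean 16.4 tip [-61.3  33.4] -> dp [0.0384, -0.0773, 0.0005] turn [-0.0001, 0.0002, 0.0902]
th 0.02 lean 20.8 tip [-60.5  37.3] -> dp [0.0341, -0.1005, 0.0005] turn [-0.0001, 0.0002, 0.1149]
th 0.04 lean 28.5 tip [-59.   41.5] -> dp [0.0397, -0.1389, 0.0005] turn [-0.0001, 0.0002, 0.1575]
th 0.06 lean 42.4 tip [-56.  46.] -> dp [0.0748, -0.1993, 0.0005] turn [-0.0001, 0.0002, 0.235]
th 0.08 lean 45.0 tip [-55.4  49. ] -> dp [0.0757, -0.2087, 0.0005] turn [-0.0001, 0.0002, 0.2493]
th 0.10 lean 45.0 tip [-53.4  53.5] -> dp [0.0609, -0.2019, 0.0005] turn [-0.0001, 0.0002, 0.2493]
th 0.15 lean 45.0 tip [-52.6  60. ] -> dp [0.0391, -0.1993, 0.0005] turn [-0.0001, 0.0002, 0.2493]
th 0.20 lean 45.0 tip [-51.5  66.5] -> dp [0.0175, -0.1957, 0.0005] turn [-0.0001, 0.0002, 0.2493]
th 0.25 lean 45.0 tip [-50.1  72.9] -> dp [-0.0039, -0.191, 0.0005] turn [-0.0001, 0.0002, 0.2493]
th 0.30 lean 45.0 tip [-48.4  79.3] -> dp [-0.0251, -0.1853, 0.0006] turn [-0.0001, 0.0002, 0.2493]
```

Emit:
drive_tool(
  steps=[
    {"dp":[0.0122,0.0033,0],"turn":[0,0,0],"hand":10},
    {"dp":[0.022,-0.028,0],"turn":[0,0,0.034],"hand":10},
    {"dp":[0.0335,-0.059,0],"turn":[0,0,0.0688],"hand":10},
    {"dp":[0.0335,-0.059,0],"turn":[0,0,0.0688],"hand":10},
    {"dp":[0.0335,-0.059,0],"turn":[0,0,0.0688],"hand":10},
  ],
)

```text
t: 6.88
ee_pos: [0.5309, -0.0995, 0.1371]
eef_rot: [1.566, 1.353, 1.408]
ft_force: [0.3, 0.2, -1.1]
grip_width: 0.0197
```

```bash
cat >> h.py <<'E'
def st():
    t,s=tipnow(); x=Ro.from_euler('xyz',s['eef_rot']).as_matrix()[:,0]; a=np.radians(YAW)
    print('t',s['t'],'tip',(t*1e3).round(1),'lean',np.degrees(np.arctan2(x[0]*np.cos(a)+x[1]*np.sin(a),-x[2])).round(2),'F',s['ft_force'].round(1),'M',s['moment'].round(2),'w',s['grip_width'].round(4),'q',s['joints'].round(2))
E
python3 - <<'E'
from h import *
st()
for th,e in [(0,16),(.02,15),(.04,14),(.06,14),(.08,14)]: plan(th,min(45,strip(th,.8)),e,.4)
E
```

```text
Traceback (most recent call last):
  File "h.py", line 65, in st
    print('t',s['t'],'tip',(t*1e3).round(1),'lean',np.degrees(np.arctan2(x[0]*np.cos(a)+x[1]*np.sin(a),-x[2])).round(2),'F',s['ft_force'].round(1),'M',s['moment'].round(2),'w',s['grip_width'].round(4),'q',s['joints'].round(2))
                                                                                                                                                                                ^^^^^^^^^^^^^^^^^^^^^
AttributeError: 'float' object has no attribute 'round'
```

```bash
sed -i "s/s\['grip_width'\].round(4)/round(s['grip_width'],4)/" h.py
python3 - <<'E'
from h import *
st()
for th,e in [(0,16),(.01,16),(.02,16),(.03,15),(.04,14),(.05,14),(.06,14),(.08,14)]: plan(th,min(45,strip(th,.8)),e,.4)
for th in (.1,.15,.2,.25,.3): plan(th,45,14,3)
E
```

```text
t 6.875 tip [-62.9  53.8  33.1] lean 12.47 F [ 0.3  0.2 -1.1] M [-0.11 -0.21 -0.04] w 0.0197 q [ 0.76  0.69 -0.76  1.87  0.35  0.76  1.29]
th 0.00 lean 16.4 tip [-61.3  33.4] -> dp [0.0009, -0.0185, -0.0003] turn [-0.0001, 0.0004, 0.0216]
th 0.01 lean 18.3 tip [-60.8  34.9] -> dp [-0.0024, -0.0277, -0.0003] turn [-0.0001, 0.0004, 0.0323]
th 0.02 lean 20.8 tip [-60.1  36.4] -> dp [-0.005, -0.0398, -0.0003] turn [-0.0001, 0.0004, 0.0462]
th 0.03 lean 24.1 tip [-59.6  38.9] -> dp [-0.0094, -0.0564, -0.0003] turn [-0.0001, 0.0004, 0.0645]
th 0.04 lean 28.5 tip [-59.   41.5] -> dp [-0.011, -0.0789, -0.0003] turn [-0.0001, 0.0004, 0.0888]
th 0.05 lean 34.4 tip [-57.7  43.5] -> dp [-0.0047, -0.1079, -0.0003] turn [-0.0001, 0.0004, 0.1218]
th 0.06 lean 42.4 tip [-56.  46.] -> dp [0.0103, -0.1454, -0.0003] turn [-0.0, 0.0004, 0.1664]
th 0.08 lean 45.0 tip [-55.4  49. ] -> dp [0.0092, -0.1548, -0.0003] turn [-0.0, 0.0004, 0.1807]
th 0.10 lean 45.0 tip [-53.4  53.5] -> dp [-0.0038, -0.145, -0.0003] turn [-0.0, 0.0004, 0.1807]
th 0.15 lean 45.0 tip [-52.6  60. ] -> dp [-0.0246, -0.1378, -0.0002] turn [-0.0, 0.0004, 0.1807]
th 0.20 lean 45.0 tip [-51.5  66.5] -> dp [-0.0449, -0.1297, -0.0002] turn [-0.0, 0.0004, 0.1807]
th 0.25 lean 45.0 tip [-50.1  72.9] -> dp [-0.0648, -0.1205, -0.0002] turn [-0.0, 0.0004, 0.1807]
th 0.30 lean 45.0 tip [-48.4  79.3] -> dp [-0.0842, -0.1104, -0.0002] turn [-0.0, 0.0004, 0.1807]
```

Lever up slowly to about 0.04 rad, then check.

Emit:
drive_tool(
  steps=[
    {"dp":[0.0009,-0.0185,0],"turn":[0,0,0.0216],"hand":10},
    {"dp":[0.0009,-0.0185,0],"turn":[0,0,0.0216],"hand":10},
    {"dp":[-0.0024,-0.0277,0],"turn":[0,0,0.0323],"hand":10},
    {"dp":[-0.0024,-0.0277,0],"turn":[0,0,0.0323],"hand":10},
    {"dp":[-0.005,-0.0398,0],"turn":[0,0,0.0462],"hand":10},
    {"dp":[-0.005,-0.0398,0],"turn":[0,0,0.0462],"hand":10},
    {"dp":[-0.0094,-0.0564,0],"turn":[0,0,0.0645],"hand":10},
    {"dp":[-0.0094,-0.0564,0],"turn":[0,0,0.0645],"hand":10},
    {"dp":[-0.011,-0.0789,0],"turn":[0,0,0.0888],"hand":10},
    {"dp":[-0.011,-0.0789,0],"turn":[0,0,0.0888],"hand":10},
  ],
)

```text
t: 8.12
ee_pos: [0.5271, -0.123, 0.1352]
eef_rot: [1.57, 1.074, 1.411]
ft_force: [-0.1, -0.3, 0.0]
grip_width: 0.0199
```

```bash
cat >> h.py <<'E'
def lidang():
    c,im,d=grab('top'); P,u,v=cloud(c,d); X,Y,Z=w2case(P.T)
    m=(abs(Y)<.08)&(abs(X+.01)<.06)&(Z<.3)&(Z>.02)
    for a in range(-80,80,40):
        k=m&(Y*1e3>a)&(Y*1e3<a+40)&(X>-.05)&(X<.05)
        if k.sum()>20:
            from numpy.polynomial import polynomial as q
            g=np.polyfit(X[k],Z[k],1); r=Z[k]-np.polyval(g,X[k]); kk=abs(r)<.006; g=np.polyfit(X[k][kk],Z[k][kk],1); print('lid',a,k.sum(),-np.arctan(g[0]).round(3),(np.polyval(g,.0665)).round(4))
    return im
E
python3 - <<'E'
from h import *
st(); lidang()
E
```

```text
t 8.125 tip [-58.9  53.8  41.6] lean 28.47 F [-0.1 -0.3  0. ] M [-0.17 -0.02  0.02] w 0.0199 q [ 1.04  0.86 -0.93  1.8   0.22  0.82  1.55]
lid -80 407 0.045 0.0526
lid -40 411 0.045 0.0525
lid 0 414 0.043 0.0527
lid 40 419 0.037 0.0533
```

```bash
python3 - <<'E'
from h import *
for th,e in [(.05,14),(.06,14),(.08,14)]: plan(th,min(38,strip(th,.8)),e,.4)
for th in (.1,.15,.2,.25,.3): plan(th,38,14,3)
E
```

```text
th 0.05 lean 34.4 tip [-57.7  43.5] -> dp [-0.0019, -0.0306, -0.0002] turn [0.0001, 0.0003, 0.0335]
th 0.06 lean 38.0 tip [-56.9  45.3] -> dp [-0.0028, -0.0475, -0.0002] turn [0.0001, 0.0003, 0.0535]
th 0.08 lean 38.0 tip [-56.7  48. ] -> dp [-0.0103, -0.0429, -0.0002] turn [0.0001, 0.0003, 0.0535]
th 0.10 lean 38.0 tip [-54.5  52.2] -> dp [-0.0191, -0.0296, -0.0002] turn [0.0001, 0.0003, 0.0535]
th 0.15 lean 38.0 tip [-53.7  58.7] -> dp [-0.037, -0.0171, -0.0002] turn [0.0001, 0.0003, 0.0535]
th 0.20 lean 38.0 tip [-52.7  65.2] -> dp [-0.0544, -0.0037, -0.0002] turn [0.0001, 0.0003, 0.0535]
th 0.25 lean 38.0 tip [-51.3  71.6] -> dp [-0.071, 0.0106, -0.0001] turn [0.0001, 0.0003, 0.0535]
th 0.30 lean 38.0 tip [-49.6  78. ] -> dp [-0.0869, 0.0257, -0.0001] turn [0.0001, 0.0003, 0.0535]
```

Emit:
drive_tool(
  steps=[
    {"dp":[-0.0019,-0.0306,0],"turn":[0,0,0.0335],"hand":10},
    {"dp":[-0.0019,-0.0306,0],"turn":[0,0,0.0335],"hand":10},
    {"dp":[-0.0028,-0.0475,0],"turn":[0,0,0.0535],"hand":10},
    {"dp":[-0.0103,-0.0429,0],"turn":[0,0,0.0535],"hand":10},
    {"dp":[-0.0191,-0.0296,0],"turn":[0,0,0.0535],"hand":10},
    {"dp":[-0.028,-0.023,0],"turn":[0,0,0.0535],"hand":10},
    {"dp":[-0.037,-0.0171,0],"turn":[0,0,0.0535],"hand":10},
    {"dp":[-0.0544,-0.0037,0],"turn":[0,0,0.0535],"hand":10},
    {"dp":[-0.071,0.0106,0],"turn":[0,0,0.0535],"hand":10},
    {"dp":[-0.0869,0.0257,0],"turn":[0,0,0.0535],"hand":10},
    {"dp":[-0.0869,0.0257,0],"turn":[0,0,0.0535],"hand":10},
  ],
)

```text
t: 9.55
ee_pos: [0.5257, -0.1303, 0.1617]
eef_rot: [1.567, 0.916, 1.412]
ft_force: [-2.6, -6.0, -2.5]
grip_width: 0.0199
```

```bash
python3 - <<'E'
from h import *
st(); im=lidang()
c,im,d=grab('side'); cv2.imwrite('pics/s3.png',cv2.resize(im[100:340,200:460,::-1],None,fx=2.4,fy=2.4))
for th in (.35,.4,.5,.6,.7,.8,.9,1.0): plan(th,38,16,3)
E
```

```text
t 9.55 tip [-52.3  54.1  77.2] lean 37.53 F [-2.6 -6.  -2.5] M [-2.41  0.48  0.14] w 0.0199 q [ 1.15  0.94 -1.02  1.74  0.14  0.93  1.65]
lid -80 423 0.293 0.0532
lid -40 426 0.299 0.0525
lid 0 422 0.299 0.0526
lid 40 432 0.297 0.0528
th 0.35 lean 38.0 tip [-46.3  82.7] -> dp [-0.0027, 0.0241, 0.0006] turn [0.0006, 0.0003, 0.0025]
th 0.40 lean 38.0 tip [-44.   88.8] -> dp [-0.0141, 0.0428, 0.0007] turn [0.0006, 0.0003, 0.0025]
th 0.50 lean 38.0 tip [-38.4 100.7] -> dp [-0.0343, 0.0817, 0.0007] turn [0.0006, 0.0003, 0.0025]
th 0.60 lean 38.0 tip [-31.6 112. ] -> dp [-0.0504, 0.1224, 0.0008] turn [0.0006, 0.0003, 0.0025]
th 0.70 lean 38.0 tip [-23.8 122.5] -> dp [-0.0623, 0.1646, 0.0009] turn [0.0006, 0.0003, 0.0025]
th 0.80 lean 38.0 tip [-15.  132.3] -> dp [-0.0701, 0.2077, 0.001] turn [0.0006, 0.0003, 0.0025]
th 0.90 lean 38.0 tip [ -5.2 141. ] -> dp [-0.0734, 0.2514, 0.0011] turn [0.0006, 0.0003, 0.0025]
th 1.00 lean 38.0 tip [  5.4 148.8] -> dp [-0.0724, 0.2952, 0.0012] turn [0.0006, 0.0003, 0.0025]
```

View pics/s3.png

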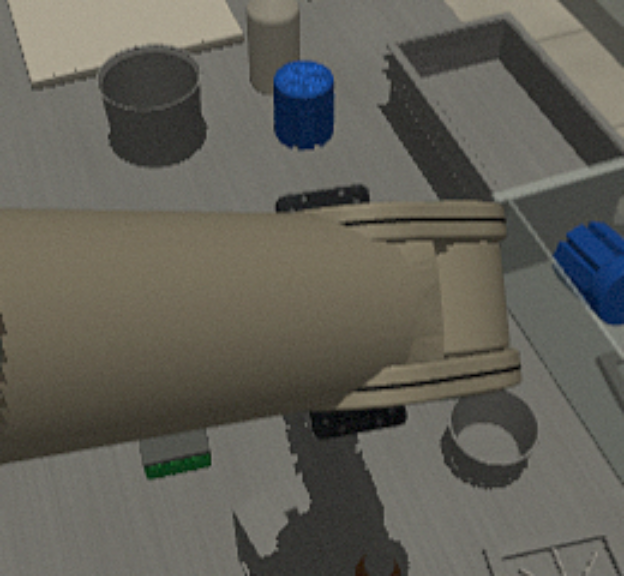

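The side view is blocked by the arm (links at about (400,300) in the crop), but the depth fit gives the lid at 0.297 rad with about 6 N of blade contact. Lifting on.

Emit:
drive_tool(
  steps=[
    {"dp":[-0.0027,0.0241,0],"turn":[0,0,0.0025],"hand":10},
    {"dp":[-0.0141,0.0428,0],"turn":[0,0,0.0025],"hand":10},
    {"dp":[-0.024,0.062,0],"turn":[0,0,0.0025],"hand":10},
    {"dp":[-0.0343,0.0817,0],"turn":[0,0,0.0025],"hand":10},
    {"dp":[-0.0425,0.102,0],"turn":[0,0,0.0025],"hand":10},
    {"dp":[-0.0504,0.1224,0],"turn":[0,0,0.0025],"hand":10},
    {"dp":[-0.0565,0.143,0],"turn":[0,0,0.0025],"hand":10},
    {"dp":[-0.0623,0.1646,0],"turn":[0,0,0.0025],"hand":10},
    {"dp":[-0.0623,0.1646,0],"turn":[0,0,0.0025],"hand":10},
  ],
)

```text
t: 10.78
ee_pos: [0.5301, -0.1034, 0.2069]
eef_rot: [1.564, 0.913, 1.411]
ft_force: [-0.2, -4.0, -2.1]
grip_width: 0.0199
```

```bash
cat >> h.py <<'E'
def plan2(th,lean,r,p,y=.054):
    """tip upper corner presses lid underside at radius r from the hinge, p mm into it"""
    l=np.radians(lean); u=np.array([-np.cos(th),np.sin(th)]); q=np.array([np.sin(th),np.cos(th)])
    t=np.array([66.5,50.5])+r*u+(-1.5+p)*q-1.25*n(l)
    dp,tr=tiptarget([t[0]/1e3,y,t[1]/1e3],lean); print(f'th {th:.2f} lean {lean:.1f} tip {t.round(1)} -> dp {dp.tolist()} turn {tr.tolist()}')
E
python3 - <<'E'
from h import *
st(); lidang()
for th in (.8,.9): plan(th,38,16,3)
for th,l in ((1.0,38),(1.1,38),(1.2,36),(1.3,34),(1.4,32),(1.5,30),(1.6,28),(1.7,26),(1.75,26)): plan2(th,l,115,4)
E
```

```text
t 10.775 tip [-24.8  53.8 122.7] lean 37.7 F [-0.2 -4.  -2.1] M [-1.98  0.1  -0.1 ] w 0.0199 q [ 1.14  0.87 -1.06  1.74  0.1   0.96  1.61]
lid -80 367 0.719 0.0522
lid -40 411 0.622 0.0599
lid 0 423 0.617 0.0604
lid 40 440 0.712 0.0531
th 0.80 lean 38.0 tip [-15.  132.3] -> dp [-0.0059, 0.0439, 0.0002] turn [0.0011, 0.0006, 0.0013]
th 0.90 lean 38.0 tip [ -5.2 141. ] -> dp [-0.0091, 0.0876, 0.0004] turn [0.0011, 0.0006, 0.0013]
th 1.00 lean 38.0 tip [  5.5 147.9] -> dp [-0.0053, 0.1296, 0.0005] turn [0.0011, 0.0006, 0.0013]
th 1.10 lean 38.0 tip [ 15.6 153.4] -> dp [0.0008, 0.1674, 0.0007] turn [0.0011, 0.0006, 0.0013]
th 1.20 lean 36.0 tip [ 26.1 157.9] -> dp [0.0107, 0.2169, 0.0008] turn [0.0011, 0.0006, -0.0098]
th 1.30 lean 34.0 tip [ 37.1 161.3] -> dp [0.0247, 0.2651, 0.0009] turn [0.0011, 0.0006, -0.0209]
th 1.40 lean 32.0 tip [ 48.4 163.6] -> dp [0.0426, 0.3118, 0.0011] turn [0.001, 0.0006, -0.032]
th 1.50 lean 30.0 tip [ 59.8 164.8] -> dp [0.0643, 0.3566, 0.0012] turn [0.001, 0.0006, -0.0431]
th 1.60 lean 28.0 tip [ 71.3 164.8] -> dp [0.0895, 0.3992, 0.0013] turn [0.001, 0.0006, -0.0542]
th 1.70 lean 26.0 tip [ 82.7 163.7] -> dp [0.1181, 0.4391, 0.0014] turn [0.001, 0.0007, -0.0654]
th 1.75 lean 26.0 tip [ 88.3 162.7] -> dp [0.1323, 0.452, 0.0014] turn [0.001, 0.0007, -0.0654]
```

Emit:
drive_tool(
  steps=[
    {"dp":[-0.003,0.022,0],"turn":[0,0,0],"hand":10},
    {"dp":[-0.0059,0.0439,0],"turn":[0,0,0],"hand":10},
    {"dp":[-0.0091,0.0876,0],"turn":[0,0,0],"hand":10},
    {"dp":[-0.0053,0.1296,0],"turn":[0,0,0],"hand":10},
    {"dp":[0.0008,0.1674,0],"turn":[0,0,0],"hand":10},
    {"dp":[0.0107,0.2169,0],"turn":[0,0,-0.01],"hand":10},
    {"dp":[0.0247,0.2651,0],"turn":[0,0,-0.021],"hand":10},
    {"dp":[0.0426,0.3118,0],"turn":[0,0,-0.032],"hand":10},
    {"dp":[0.0643,0.3566,0],"turn":[0,0,-0.043],"hand":10},
    {"dp":[0.0895,0.3992,0],"turn":[0,0,-0.054],"hand":10},
    {"dp":[0.104,0.42,0],"turn":[0,0,-0.06],"hand":10},
    {"dp":[0.1181,0.4391,0],"turn":[0,0,-0.065],"hand":10},
    {"dp":[0.1181,0.4391,0],"turn":[0,0,-0.065],"hand":10},
    {"dp":[0.1323,0.452,0],"turn":[0,0,-0.065],"hand":10},
    {"dp":[0.1323,0.452,0],"turn":[0,0,-0.065],"hand":10},
    {"dp":[0.1323,0.452,0],"turn":[0,0,-0.065],"hand":10},
  ],
)

```text
t: 12.82
ee_pos: [0.5501, 0.0267, 0.2582]
eef_rot: [1.565, 1.115, 1.41]
ft_force: [0.5, -0.2, -2.2]
grip_width: 0.0196
```

```bash
python3 - <<'E'
from h import *
st()
c,im,d=grab('top'); P,u,v=cloud(c,d); X,Y,Z=w2case(P.T)
for lo,hi in ((.13,.15),(.15,.17),(.17,.19)):
    k=(Z>lo)&(Z<hi)&(abs(Y)<.09)&(X>-.02)&(X<.15); print(lo,k.sum(),np.percentile(X[k],[5,50,95]).round(3) if k.any() else '')
cv2.imwrite('pics/t4.png',cv2.resize(im[100:300,200:520,::-1],None,fx=2.4,fy=2.4))
for th in (1.8,1.85): plan2(th,26,115,4)
print('retract'); plan2(1.2,20,150,4)
E
```

```text
t 12.825 tip [ 88.6  54.4 162.6] lean 26.11 F [ 0.5 -0.2 -2.2] M [-0.61  0.    0.01] w 0.0196 q [ 0.83  0.63 -1.01  1.79  0.1   0.88  1.31]
0.13 59 [0.082 0.084 0.086]
0.15 71 [0.086 0.089 0.091]
0.17 139 [0.091 0.093 0.096]
th 1.80 lean 26.0 tip [ 93.9 161.4] -> dp [0.0115, 0.0149, 0.0019] turn [0.0008, 0.0006, -0.0006]
th 1.85 lean 26.0 tip [ 99.5 159.8] -> dp [0.0243, 0.0291, 0.0019] turn [0.0008, 0.0006, -0.0006]
retract
th 1.20 lean 20.0 tip [ 13.3 190.8] -> dp [-0.1928, -0.1462, 0.0019] turn [0.0007, 0.0006, -0.0339]
```

View pics/t4.png

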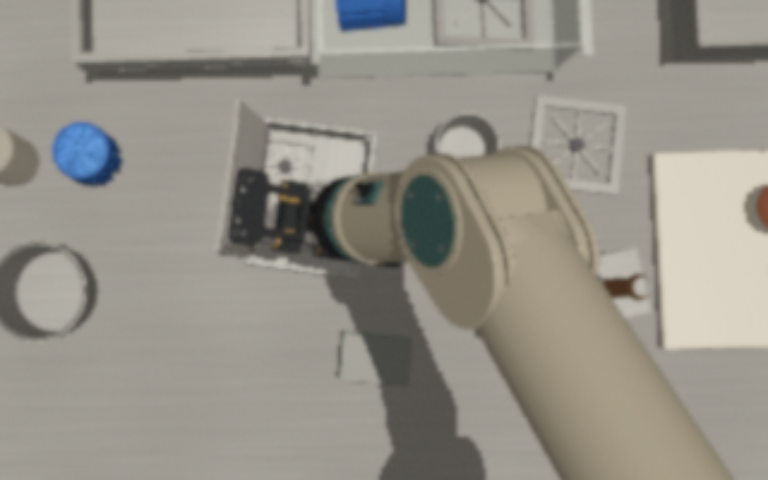

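The top view shows the lid standing open (edge line from about (240,100) to (220,255)), the gripper at (270,205), and cup, pusher, pad and frame in place. Depth puts the lid at about 1.77 rad. Next I retract, straighten up, and carry the scraper to the pot.

Emit:
drive_tool(
  steps=[
    {"dp":[-0.05,-0.05,0],"turn":[0,0,0],"hand":10},
    {"dp":[-0.193,-0.146,0],"turn":[0,0,-0.034],"hand":10},
    {"dp":[-0.36,-0.25,0],"turn":[0,0,-0.09],"hand":10},
    {"dp":[-0.45,-0.25,0],"turn":[0,0,-0.145],"hand":10},
    {"dp":[-0.45,-0.25,0],"turn":[0,0,-0.145],"hand":10},
    {"dp":[-0.45,-0.25,0],"turn":[0,0,-0.145],"hand":10},
    {"dp":[-0.45,-0.25,0],"turn":[0,0,-0.145],"hand":10},
  ],
)

```text
t: 13.75
ee_pos: [0.5292, -0.1001, 0.3444]
eef_rot: [2.101, 1.569, 1.942]
ft_force: [0.1, -0.0, -1.9]
grip_width: 0.0196
```

```bash
cat >> h.py <<'E'
def lidopen():
    c,im,d=grab('top'); P,u,v=cloud(c,d); X,Y,Z=w2case(P.T)
    k=(Z>.09)&(Z<.19)&(abs(Y)<.085)&(X>.06)&(X<.13)
    g=np.polyfit(Z[k],X[k],1); print('lid angle',np.pi/2+np.arctan(g[0]),k.sum(),np.polyval(g,.0505)); return im
E
python3 - <<'E'
from h import *
st(); s=monitor.get_obs(); print(s['ee_pos']); lidopen()
for p,y in (([.45,.12,.37],75),([.484,.3197,.36],75),([.484,.3197,.1155],75)): print(to(p,0,y))
E
```

```text
t 13.75 tip [-86.6  55.6 237.9] lean 0.1 F [ 0.1 -0.  -1.9] M [ 0.08 -0.16 -0.03] w 0.0196 q [ 0.71  0.44 -0.87  1.61  0.35  1.26  1.19]
[ 0.52920288 -0.10009766  0.34444367]
lid angle 1.7938008271270298 628 0.06385988654487648
(array([-0.0832,  0.6827, -0.3771]), array([ 0.0329, -0.0002, -0.0005]))
(array([-0.0487,  1.3579, -0.3702]), array([ 0.0329, -0.0002, -0.0005]))
(array([ 0.7663,  1.3565, -0.3697]), array([ 0.0329, -0.0002, -0.0005]))
```

Emit:
drive_tool(
  steps=[
    {"dp":[-0.0832,0.2,-0.2],"turn":[0,0,0],"hand":10},
    {"dp":[-0.0832,0.4,-0.377],"turn":[0.033,0,0],"hand":10},
    {"dp":[-0.0832,0.6,-0.377],"turn":[0.033,0,0],"hand":10},
    {"dp":[-0.0832,0.8,-0.377],"turn":[0.033,0,0],"hand":10},
    {"dp":[-0.0832,1.0,-0.377],"turn":[0.033,0,0],"hand":10},
    {"dp":[-0.0832,1.0,-0.377],"turn":[0.033,0,0],"hand":10},
    {"dp":[-0.0832,1.0,-0.377],"turn":[0.033,0,0],"hand":10},
    {"dp":[-0.0832,1.0,-0.377],"turn":[0.033,0,0],"hand":10},
  ],
)

```text
t: 14.8
ee_pos: [0.4652, 0.2121, 0.3693]
eef_rot: [-3.14, 1.569, 2.878]
ft_force: [-0.1, 0.7, -1.6]
grip_width: 0.0197
```

```bash
python3 - <<'E'
from h import *
st(); s=monitor.get_obs(); print(s['ee_pos']); lidopen()
for p,y in (([.484,.3197,.25],75),([.484,.3197,.116],75)): print(to(p,0,y))
c,im,d=grab('side'); cv2.imwrite('pics/s5.png',cv2.resize(im[60:300,180:480,::-1],None,fx=2.2,fy=2.2))
E
```

```text
t 14.8 tip [211.6 167.7 262.8] lean 0.01 F [-0.1  0.7 -1.6] M [ 0.02 -0.11  0.02] w 0.0197 q [ 0.16  0.39 -0.93  1.62  0.32  1.29  0.48]
[0.46524259 0.21209998 0.36929072]
lid angle 1.7953237153542132 616 0.06373402299018097
(array([ 0.3985,  0.363 , -0.0334]), array([-0.001 , -0.0006, -0.    ]))
(array([ 0.8452,  0.3629, -0.0327]), array([-0.001 , -0.0006, -0.    ]))
```

View pics/s5.png

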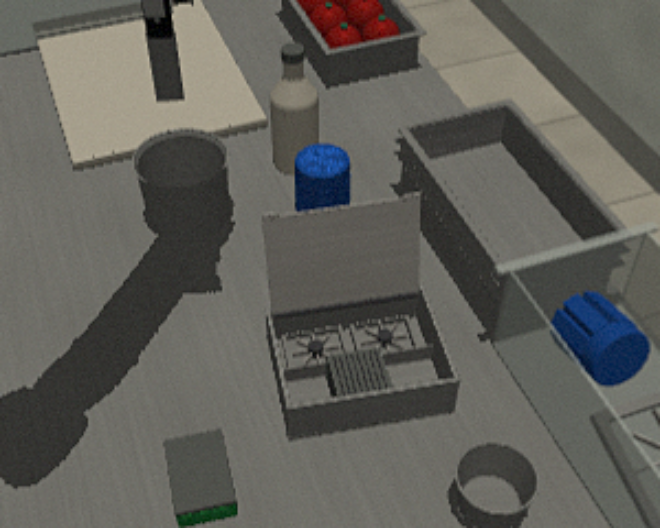

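The side view shows the lid standing open (265-420, 200-310) and the cartridge at (358,372). The scraper blade hangs straight at (167,70), and everything else is in place. Now I move over the pot and go down.

Emit:
drive_tool(
  steps=[
    {"dp":[0.0,0.2,-0.033],"turn":[0,0,0],"hand":10},
    {"dp":[0.1,0.363,-0.033],"turn":[0,0,0],"hand":10},
    {"dp":[0.2,0.363,-0.033],"turn":[0,0,0],"hand":10},
    {"dp":[0.35,0.363,-0.033],"turn":[0,0,0],"hand":10},
    {"dp":[0.5,0.363,-0.033],"turn":[0,0,0],"hand":10},
    {"dp":[0.62,0.363,-0.033],"turn":[0,0,0],"hand":10},
    {"dp":[0.72,0.363,-0.033],"turn":[0,0,0],"hand":10},
    {"dp":[0.8,0.363,-0.033],"turn":[0,0,0],"hand":10},
    {"dp":[0.835,0.363,-0.033],"turn":[0,0,0],"hand":10},
    {"dp":[0.845,0.363,-0.033],"turn":[0,0,0],"hand":10},
    {"dp":[0.845,0.363,-0.033],"turn":[0,0,0],"hand":10},
  ],
)

```text
t: 16.27
ee_pos: [0.4847, 0.3199, 0.117]
eef_rot: [1.966, 1.569, 1.7]
ft_force: [-0.8, 0.2, -1.8]
grip_width: 0.0196
```

```bash
python3 - <<'E'
from h import *
st(); print(monitor.get_obs()['ee_pos'])
E
```

```text
t 16.275 tip [321.2 165.2  10.5] lean 0.08 F [-0.8  0.2 -1.8] M [ 0.05 -0.1  -0.02] w 0.0196 q [-0.18  0.74 -0.74  1.79  0.64  0.87  0.08]
[0.48467706 0.31987967 0.11699838]
```

Emit:
drive_tool(
  steps=[
    {"dp":[0.008,0,0],"turn":[0,0,0],"hand":10},
    {"dp":[0.015,0,0],"turn":[0,0,0],"hand":10},
    {"dp":[0.015,0,0],"turn":[0,0,0],"hand":10},
    {"dp":[0.015,0,0],"turn":[0,0,0],"hand":94},
    {"dp":[0.015,0,0],"turn":[0,0,0],"hand":94},
    {"dp":[0.015,0,0],"turn":[0,0,0],"hand":94},
    {"dp":[0.015,0,0],"turn":[0,0,0],"hand":94},
    {"dp":[-0.1,0,0],"turn":[0,0,0],"hand":94},
    {"dp":[-0.3,0,0],"turn":[0,0,0],"hand":94},
    {"dp":[-0.5,0,0],"turn":[0,0,0],"hand":94},
    {"dp":[-0.7,0,0],"turn":[0,0,0],"hand":94},
    {"dp":[-0.7,-0.3,0],"turn":[0,0,0],"hand":94},
    {"dp":[-0.7,-0.6,0],"turn":[0,0,0],"hand":94},
    {"dp":[-0.7,-0.6,0],"turn":[0,0,0],"hand":94},
    {"dp":[-0.7,-0.6,0],"turn":[0,0,0],"hand":94},
    {"dp":[-0.7,-0.6,0],"turn":[0,0,0],"hand":94},
  ],
)

```text
t: 18.27
ee_pos: [0.4377, 0.1466, 0.3272]
eef_rot: [1.456, 1.568, 1.19]
ft_force: [0.6, 0.6, -0.0]
grip_width: 0.0939
```

```bash
python3 - <<'E'
from h import *
st()
c,im0,d=grab('side'); im=lidopen()
a=cv2.resize(im0[60:200,220:360,::-1],(400,400)); b=cv2.resize(im[150:290,150:290,::-1],(400,400)); cv2.imwrite('pics/f.png',np.hstack([a,b]))
E
```

```text
t 18.275 tip [142.8 184.3 220.7] lean 0.14 F [ 0.6  0.6 -0. ] M [ 0.03 -0.17  0.03] w 0.0939 q [ 0.34  0.33 -0.97  1.82  0.3   1.14  0.58]
lid angle 1.7952704106136042 622 0.06371437204508335
```

View pics/f.png

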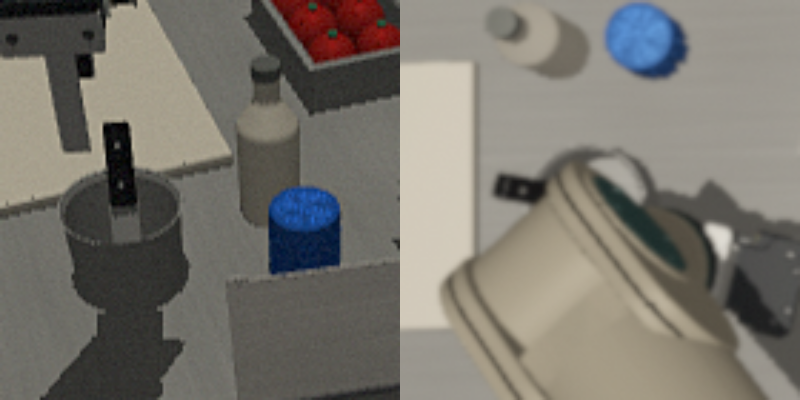

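The scraper stands in the pot (side view, handle at (120,165)) and leans on the far rim. The gripper is well clear, and pusher and bottle are in place.

```bash
python3 -c "
from h import *
st(); print(manip.job_done())"
```

```text
t 18.375 tip [144.  184.8 220.5] lean 0.16 F [-0.5 -0.5 -0.4] M [ 0.08 -0.14  0.02] w 0.0942 q [ 0.34  0.33 -0.97  1.82  0.3   1.14  0.58]
the job is handed in; nothing more can be done
None
```

The job is done and handed in at about 18.4 s; the hand-in gave no verdict.

- **What I did:** I took the scraper from the rack and felt for the front wall. The blade went right in on the first try at y ≈ +54 mm. I then levered the lid up, pushed it fully open, and lowered the scraper into the pot, released it and backed off.
- **Last checks:**
  - The lid stands at about 1.795 rad by depth fit, the same in the last three readings after I let go of it.
  - The scraper leans blade-down in the pot with its handle on the rim. I saw this in one picture only; I did not measure its tip height or speed.
  - The gripper is open and clear, with only sensor-noise forces.
  - The pusher and bottle look undisturbed in the final pictures. The cup, pad, frame and palette knife looked in place in earlier ones, but none of these was measured again.
- **Checks that disagreed:** While the lid was rising, two of the four depth-fit strips read 0.62 rad instead of 0.71. They are probably polluted by the arm and by the fit's cutoff, and the later readings were consistent.

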